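# Open the vacuum sealer with its two release buttons

### The job

The lid of the vacuum sealer is locked shut. Press its two round release buttons together, one with each fingertip, and keep both held down all the while the lid rises by itself, until it has stopped rising; then let go and move clear. Do not touch the lid or the square key beside the buttons, and leave the things standing around the sealer where they are.

Things in the scene. Friction and masses are not known exactly. Their poses are not given: they have to be found in the camera images.
- sealer: white fixed bench-top vacuum sealer, 270 (x) x 320 (y) x 76 mm. Origin: centre of its underside; x from its front to its hinge, y to the user's left, z up. Front 78 mm: a control deck, top 60 mm above the worktop; on it at x = -95 mm: the round release buttons (y = -75 and -19), a square key (y = +75), a fixed black dial (y = +125, 22 mm wide, 10 mm high). Behind the deck lies the lid.
- button_right_top (a point): centre of the top face of the right-hand round grey release button (26 mm wide, in a fixed black collar 42 mm wide and 12 mm high); its top stands 25 mm above the deck; the point moves down with the button. The two button centres are 56 mm apart along the sealer's y axis.
- button_left_top (a point): the same point of the left-hand round release button.
- button_right (a joint): travel of the right release button in m: 0 is up, 0.009 fully down. Spring-loaded upward, 4 N when fully down; it frees its latch from about 0.006 on and comes back up when let go. The lid is freed only while both buttons are down at the same time.
- button_left (a joint): travel of the left release button, as the right one.
- lid (a joint): opening angle of the lid in rad: 0 shut (about 0.01 while latched), 0.42 fully up at its stop. Grey frame with a clear window, hinged along its far edge, driven open by a damped spring: once both latches are free it rises by itself in about 1.5 to 4 s and then stays up.
- lid_edge (a point): middle of the lid's front upper edge, 50 mm behind the line of the buttons and 76 mm above the worktop when shut; it rises by about 75 mm.
- seal_key (a joint): travel of the square grey key in m: 0 up, 0.005 down. Not to be pressed.
- seal_key_top (a point): centre of the top face of the square key (26 x 26 mm, 10 mm above the deck).
- spice_jar: loose spice jar, 45 mm wide, 100 mm tall, at the right of the sealer's deck; origin at the centre of its underside.
- cup: loose lidded plastic cup, 66 mm wide, 60 mm tall, at the left of the sealer; origin at the centre of its underside.
- tin: loose small tin, 57 mm wide, 72 mm tall, in front of the sealer; origin at the centre of its underside.
- thermometer: loose probe thermometer lying flat on the worktop at the right, 179 x 45 x 12 mm; origin at the centre of the underside.

How it is judged:
By the outcome, as a careful person would: the job done as asked, in the order asked, and still so for the second after the job is handed in, with the robot touching nothing.
It also fails if it takes over 38 s, if anything falls off the work surface, if the arm or the gripper's body presses on something with over 40 N, if the wrist force passes 120 N, or if a joint passes its speed limit or range.

### The arm

A 6-joint arm with a two-finger parallel gripper is mounted at the origin on a cart in front of the work surface, level with it; the furniture and walls round the work are solid. World frame = base frame: x ahead of the robot, y to its left, z up, the work surface at z = 0. Lengths are in mm, angles in rad, forces in N, time in s.
With the tool pointing down it reaches from about 275 to 825 mm from the base axis. Payload 4.9 kg.
Tool frame: the origin (TCP) lies at the very end of the fingers, on their centre line; the grasp point (between the pads) lies 19 mm behind it; z points along the fingers, y is the direction in which the jaws open and shut (so a half turn about z gives the same grasp; the last joint's range is limited). The gripper opens to 85 mm and grips with 20 to 120 N. Pads are 22 mm wide; open, the fingers measure 114 mm over their backs; the gripper's body (76 mm by 85 mm) begins 54 mm behind the grasp point. The pads swing forward as they close: fully open they stand 13 mm farther back than shut.
Start: joints at [1.087, 0.326, -0.193, 1.052, 0, 1.437], TCP at [188.486, 516.712, 231.281] pointing down, gripper open.
Joint ranges: [-2.65, 2.65], [-0.97, 1.79], [-1.3, 1.35], [-1.93, 2.1], [-1.47, 1.37], [-3.14, 3.14]. Speed limits (rad/s): [2.57, 2.57, 3.14, 3.14, 3.14, 3.14].

### API

Orientations are given as [roll, pitch, yaw] about the fixed x, y, z axes, in that order (R = Rz(yaw) Ry(pitch) Rx(roll)).
In Python, from bench import bot, solve_ik, imaging gives the robot as it stands. Calls block until the motion is done:
- bot.move_ptp(position, orientation): joint-space move of the TCP to a pose.
- bot.movel(position, rot=None, max_speed=150, threshold=None): straight line of the TCP; rot=None keeps the orientation; max_speed is the mean speed in mm/s. With threshold (N) it stops when the force on the tool has changed by that much, and returns True; else False.
- bot.move_j(angles): joint-space move.
- bot.grip(opening, effort=None): opening from 0.0 (shut) to 1.0 (fully open); effort is the grip in N (None keeps the last); returns when the fingers have stopped.
- bot.dwell(seconds).
- solve_ik(position, orientation): joint angles nearest the present ones, or None.
- bot.get_state(): the state.
- imaging.capture(name): name is "scene" or "top"; returns the picture (420x560x3 uint8, blue, green, red); there is no depth.
- imaging.camera_model(name): a dict with "K" (3x3 intrinsics, pixels), "k1" (the pictures are not rectified: a ray, as slopes to the right and down, at radius r is drawn at 1 + k1 r^2 times it, then the intrinsics apply), "position" and "rotation" of the camera in the world. Camera axes: x right, y up, looking along -z (the intrinsics and any distortion apply to the point x, -y, -z); pixel columns grow to the right and rows downward; lengths in mm; the calibration is good to about 2 mm. A picture is of the moment at which its call begins. camera_model takes no time and is no camera call.
A pose or a line that the arm cannot do raises bot.IKError and nothing moves.
- bot.sign_off(): hands the job in, once; it reports no verdict.
The state is a dict: "t": time; "qpos": joint angles; "joint_velocities": joint speeds; "effort": joint torques, N m; "tcp_pos": TCP position; "orientation": TCP orientation; "contact_force": force on the tool from outside, world axes, zero at the start; "wrist_torque": the same for the moment, N m; "opening": opening from 0.0 (shut) to 1.0 (fully open).
Only numpy, scipy, OpenCV 4.12 (cv2) and the standard library are available. Lean on these libraries where they do the work, as an engineer would, in place of code of your own. Each camera call takes 0.05 s, during which the arm holds its last target.

## Working session

There is one attempt and no reset: what is moved stays moved. The work goes in short steps, each a Python script; the robot and the scene stay as the last script left them, time stands still between calls to the robot, and variables do not carry over. Pictures are saved under pics/ and viewed, and the job is handed in when it is done.

```bash
mkdir -p pics; ls; python3 - <<'E'
from bench import bot, imaging
import cv2
for n in("scene","top"):
    cv2.imwrite(f"pics/{n}0.png",imaging.capture(n)); m=imaging.camera_model(n); print(n,m)
s=bot.get_state();print(s["t"],s["tcp_pos"],s["orientation"],s["opening"])
E
```

```text
pics
scene {'K': array([[436.40013347,   0.        , 279.82021819],
       [  0.        , 436.40013347, 211.29896636],
       [  0.        ,   0.        ,   1.        ]]), 'k1': -0.08201071409159377, 'position': array([-260.21614188, -465.96279358,  669.66447145]), 'rotation': array([ 1.00863375, -0.01095057, -1.08668226])}
top {'K': array([[381.46353266,   0.        , 269.30109413],
       [  0.        , 381.46353266, 210.75738439],
       [  0.        ,   0.        ,   1.        ]]), 'k1': -0.05926207860761082, 'position': array([ 434.58442805,  -55.08416661, 1175.21224698]), 'rotation': array([ 0.11120488,  0.00424075, -1.5690528 ])}
0.1 [188.25413575 516.24258932 230.58959427] [-3.14008676e+00 -1.99125211e-04  2.79179476e+00] 1.0015919244573603
```

View pics/scene0.png

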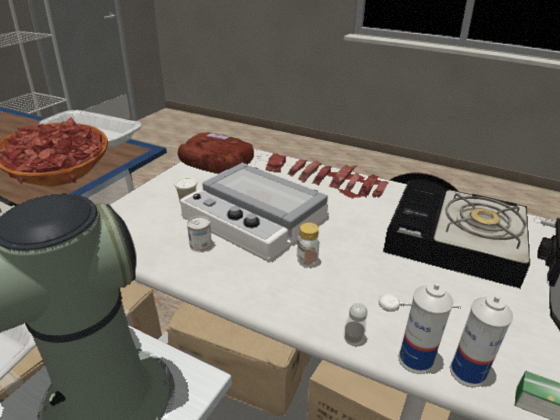

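View pics/top0.png

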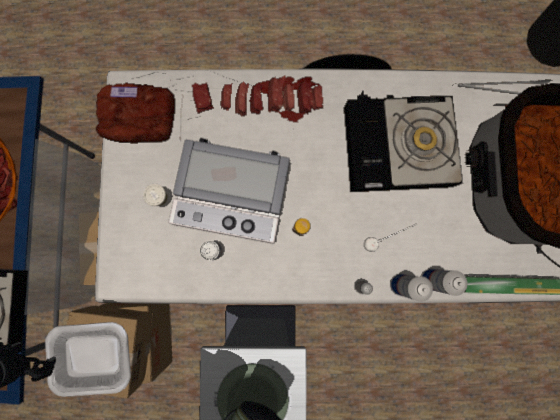

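The scene view shows the sealer at about (255,205) px, with the two black collars at (235,213) and (251,222). In the top view the collars are at about (229,223) and (248,226), the jar at (302,226), the tin at (210,250) and the cup at (156,195). I'll zoom in to locate the buttons.

```bash
cat > h.py <<'E'
import numpy as np, cv2
from scipy.spatial.transform import Rotation as Ro
from bench import imaging
def ray(n,uv):
    m=imaging.camera_model(n);K=m["K"]
    p=cv2.undistortPoints(np.array([[uv]],float),K,np.array([m["k1"],0,0,0,0]))[0,0]
    d=Ro.from_euler("xyz",m["rotation"]).apply([p[0],-p[1],-1]);return m["position"],d
def proj(n,P):
    m=imaging.camera_model(n);c=Ro.from_euler("xyz",m["rotation"]).inv().apply(np.array(P)-m["position"])
    x,y=c[0]/-c[2],-c[1]/-c[2];f=1+m["k1"]*(x*x+y*y);K=m["K"]
    return np.array([K[0,0]*x*f+K[0,2],K[1,1]*y*f+K[1,2]])
def plane(n,uv,z):
    o,d=ray(n,uv);return o+d*(z-o[2])/d[2]
def tri(a,b):
    (o1,d1),(o2,d2)=ray("scene",a),ray("top",b)
    s=np.linalg.lstsq(np.stack([d1,-d2],1),o2-o1,rcond=None)[0]
    p,q=o1+s[0]*d1,o2+s[1]*d2;return (p+q)/2,np.linalg.norm(p-q)
E
python3 - <<'E'
import cv2
from h import *
t=cv2.imread("pics/top0.png");s=cv2.imread("pics/scene0.png")
cv2.imwrite("pics/t1.png",cv2.resize(t[130:265,140:320],None,fx=4.4,fy=4.4,interpolation=cv2.INTER_CUBIC))
cv2.imwrite("pics/s1.png",cv2.resize(s[155:275,165:345],None,fx=4.4,fy=4.4,interpolation=cv2.INTER_CUBIC))
for uv in[(229,223),(248,226)]: print(plane("top",uv,80))
print(proj("top",[0,0,0]))
E
```

```text
[521.22469074  65.86068607  80.        ]
[512.66217972  10.99321273  80.        ]
[252.23963367 399.37831314]
```

View pics/t1.png

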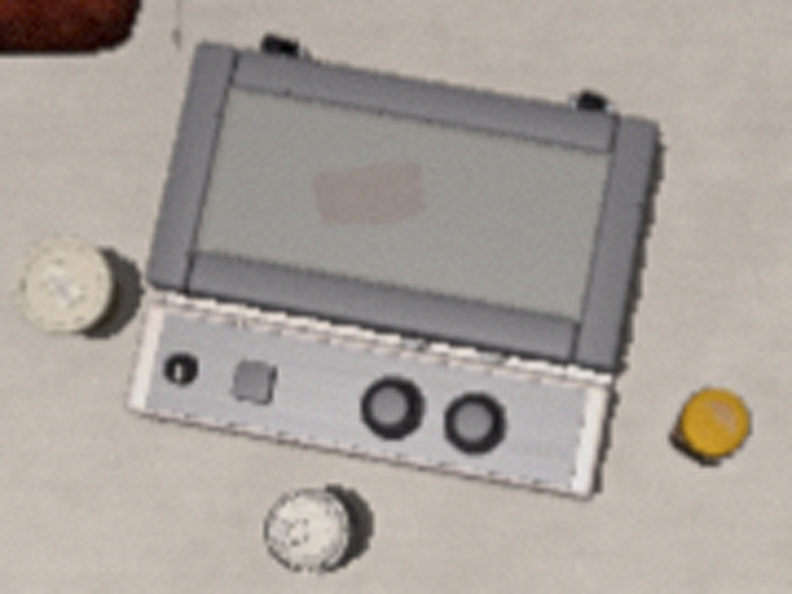

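View pics/s1.png

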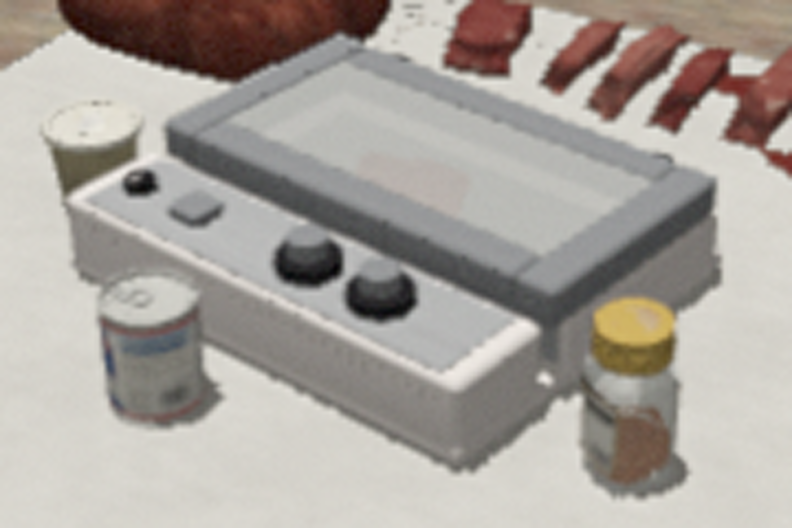

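The zoomed crops show the buttons clearly inside their black collars: top crop (393,405) and (474,420), scene crop (310,247) and (380,280). I'll measure them with masks.

```bash
python3 - <<'E'
from h import *
t=cv2.imread("pics/top0.png");s=cv2.imread("pics/scene0.png")
def blobs(im,x0,x1,y0,y1,thr):
    c=cv2.resize(cv2.cvtColor(im,cv2.COLOR_BGR2GRAY)[y0:y1,x0:x1],None,fx=6,fy=6,interpolation=cv2.INTER_CUBIC)
    k,h=cv2.findContours((c<thr).astype('uint8'),cv2.RETR_CCOMP,cv2.CHAIN_APPROX_NONE);out=[]
    for i,q in enumerate(k):
        if cv2.contourArea(q)<200: continue
        e=cv2.fitEllipse(q);ctr=(np.array(e[0])+.5)/6-.5+[x0,y0]
        out.append((h[0][i][3]>=0,ctr,np.array(e[1])/6))
    return out
for thr in(75,95):
  for hole,c,a in blobs(t,217,262,210,237,thr):
    print(thr,"inner" if hole else "outer",c.round(2),a.round(1),plane("top",c,85 if hole else 69).round(1))
  for hole,c,a in blobs(s,222,265,198,232,thr): print("  scene",hole,c.round(2),a.round(1))
# sealer deck front corners top view, crop coords
g=lambda x,y:(140+(x+.5)/4.4-.5,130+(y+.5)/4.4-.5)
for n,p,z in[("frontL",g(128,409),58),("frontR",g(592,498),58),("key",g(254,382),70),("dial",g(181,370),65),("tin",g(309,530),72),("cup",g(67,287),60),("jar",g(714,422),100),("lidBL",g(205,42),76),("lidBR",g(660,122),76),("lidFL",g(150,290),76),("lidFR",g(615,372),76)]:
    print(n,plane("top",p,z).round(1))
gs=lambda x,y:(165+(x+.5)/4.4-.5,155+(y+.5)/4.4-.5)
print([plane("scene",gs(*p),85).round(1) for p in[(315,240),(381,272)]])
E
```

```text
75 outer [247.44 225.84] [13.  13.2] [513.9  13.3  69. ]
75 inner [246.94 225.57] [8.8 9. ] [513.5  13.7  85. ]
75 outer [228.7  222.36] [13.3 13.4] [524.  68.  69.]
75 inner [227.85 221.99] [8.7 9. ] [523.7  68.6  85. ]
  scene False [251.32 222.39] [ 9.6 16.2]
  scene False [261.44 214.63] [1.7 6.8]
  scene False [234.91 214.79] [ 9.2 15.9]
95 outer [247.45 225.84] [13.5 13.7] [513.9  13.3  69. ]
95 inner [246.95 225.59] [8.1 8.3] [513.5  13.7  85. ]
95 outer [228.74 222.32] [13.7 13.9] [524.1  67.9  69. ]
95 inner [227.87 222.  ] [8.  8.3] [523.7  68.6  85. ]
95 outer [258.66 210.26] [1.5 9.9] [559.5 -19.1  69. ]
  scene False [251.2  222.27] [10.1 17. ]
  scene False [234.77 214.57] [ 9.9 16.4]
  scene False [247.48 206.82] [ 5.9 57.7]
frontL [523.9 246.8  58. ]
frontR [465.2 -64.5  58. ]
key [541.1 159.8  70. ]
dial [549.5 210.   65. ]
tin [443.4 121.1  72. ]
cup [606.3 290.6  60. ]
jar [ 512.8 -142.4  100. ]
lidBL [771.7 197.8  76. ]
lidBR [ 715.9 -109.8   76. ]
lidFL [601.8 229.7  76. ]
lidFR [547.4 -79.4  76. ]
[array([520.2,  61.9,  85. ]), array([509.3,  11.2,  85. ])]
```

```bash
python3 - <<'E'
from h import *
s=cv2.imread("pics/scene0.png")
c=cv2.resize(s[195:240,220:280],None,fx=13,fy=13,interpolation=cv2.INTER_CUBIC)
for P in([513.7,13.5,85],[524,68.2,85],[513.7,13.5,72],[524,68.2,72],[541.1,159.8,70]):
    u=proj("scene",P);print(u.round(1)); q=((u-[220,195]+.5)*13-.5).astype(int);cv2.drawMarker(c,tuple(int(v) for v in q),(0,0,255),0,14,1)
cv2.imwrite("pics/s2.png",c)
E
python3 - <<'E'
from h import *
from bench import bot,solve_ik
y=np.radians(-10.6);sx=np.array([np.cos(y),np.sin(y),0]);sy=np.array([-np.sin(y),np.cos(y),0])
for a in(0,15,20):
  z=np.sin(np.radians(a))*sx-np.cos(np.radians(a))*np.array([0,0,1])
  for sg in(1,-1):
    yy=sg*sy;R=np.stack([np.cross(yy,z),yy,z],1);e=Ro.from_matrix(R).as_euler("xyz")
    for zz in(200,75):
      q=solve_ik([519,41,zz],e);print(a,sg,zz,e.round(3),None if q is None else np.round(q,2))
E
```

```text
[251.3 215.3]
[234.9 207.8]
[251.4 219.7]
[235.1 212.1]
[209.8 201. ]
0 1 200 [3.142 0.    2.957] [-0.06  0.3  -0.32  0.96  0.    0.12]
0 1 75 [3.142 0.    2.957] [-0.06  0.44 -0.48  0.66  0.    0.12]
0 -1 200 [ 3.142  0.    -0.185] [-0.06  0.3  -0.32  0.96  0.   -3.02]
0 -1 75 [ 3.142  0.    -0.185] [-0.06  0.44 -0.48  0.66  0.   -3.02]
15 1 200 [3.142 0.262 2.957] [-0.04  0.12 -0.59  0.6  -0.04  0.14]
15 1 75 [3.142 0.262 2.957] [-0.04  0.3  -0.75  0.26 -0.04  0.14]
15 -1 200 [ 3.142 -0.262 -0.185] [-0.04  0.12 -0.59  0.6  -0.04 -3.  ]
15 -1 75 [ 3.142 -0.262 -0.185] [-0.04  0.3  -0.75  0.26 -0.04 -3.  ]
20 1 200 [3.142 0.349 2.957] [-0.03  0.07 -0.68  0.48 -0.05  0.14]
20 1 75 [3.142 0.349 2.957] [-0.03  0.27 -0.85  0.11 -0.05  0.14]
20 -1 200 [ 3.142 -0.349 -0.185] [-0.03  0.07 -0.68  0.48 -0.05 -3.  ]
20 -1 75 [ 3.142 -0.349 -0.185] [-0.03  0.27 -0.85  0.11 -0.05 -3.  ]
```

View pics/s2.png

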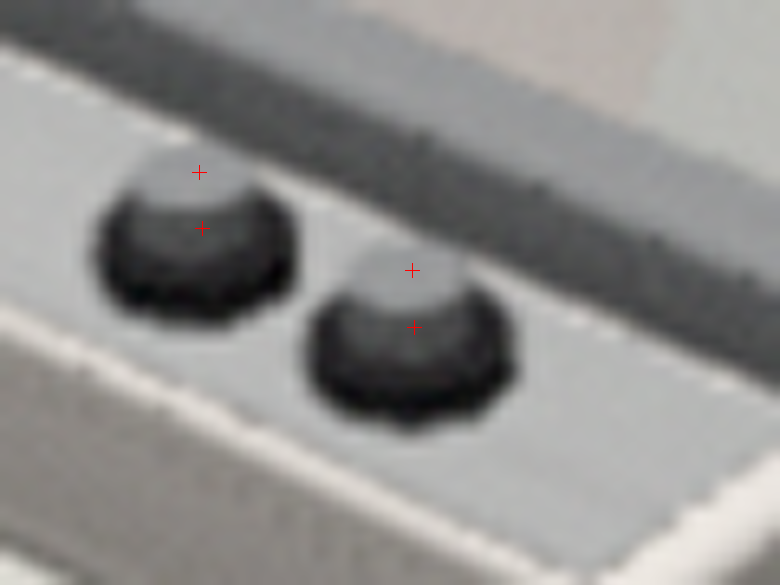

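The predicted marks fall on both button tops in the scene view, so the two views agree to about 1 px. Next I'll move above them, tilted 15° away from the lid.

```bash
cat >> h.py <<'E'
yw=np.radians(-10.6);sx=np.array([np.cos(yw),np.sin(yw),0]);sy=np.array([-np.sin(yw),np.cos(yw),0])
mid=np.array([518.85,40.85,0]);A=[np.pi,np.radians(15),np.pi+yw]
def at(dx,z,dy=0): return list(mid+dx*sx+dy*sy+[0,0,z])
E
python3 - <<'E'
from h import *
from bench import bot
bot.move_ptp(at(7,230),A)
bot.grip(0.49,20)
bot.movel(at(7,112),max_speed=150)
s=bot.get_state();print(s["t"],s["tcp_pos"],s["opening"],s["contact_force"],s["wrist_torque"])
im=imaging.capture("scene");t=imaging.capture("top")
np.save("pics/sc.npy",im);cv2.imwrite("pics/a.png",cv2.resize(im[120:260,170:350],None,fx=4.2,fy=4.2,interpolation=cv2.INTER_CUBIC))
cv2.imwrite("pics/b.png",cv2.resize(t[130:265,140:320],None,fx=4.2,fy=4.2,interpolation=cv2.INTER_CUBIC))
E
```

```text
3.6167 [526.4185263   39.50365429 112.71131201] 0.4935236746018942 [-0.33024923  0.90496969  0.15797442] [0.08502112 0.2308261  0.00119538]
```

View pics/a.png

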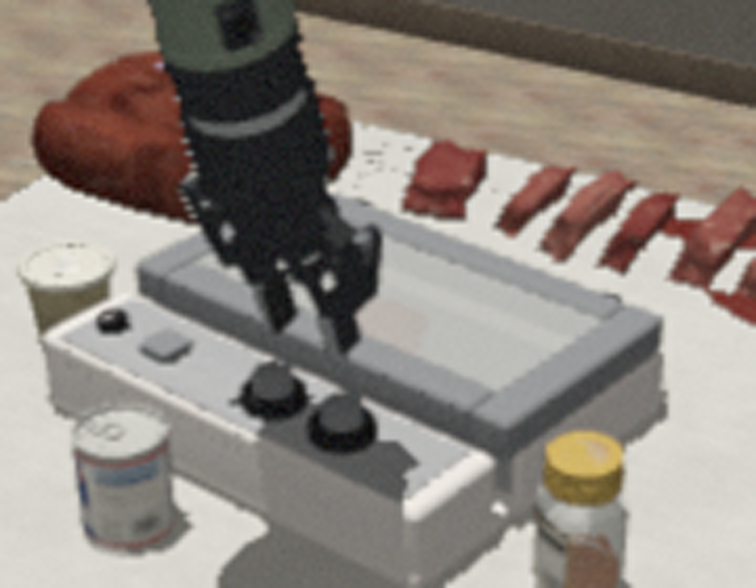

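View pics/b.png

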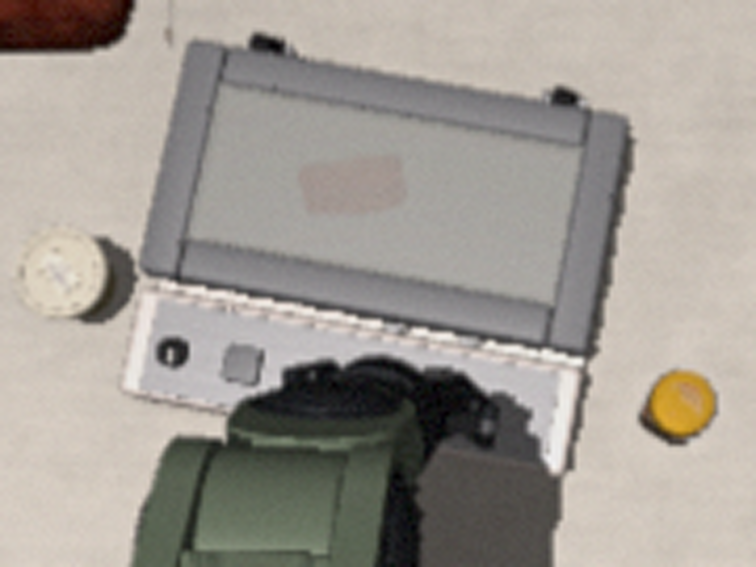

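The fingers hover over the buttons, with tips in the crop at about (275,328) and (345,350). The tilted body leans toward the robot, clear of the lid. Next I'll check the tip spacing and height against projected points.

```bash
python3 - <<'E'
from h import *
im=np.load("pics/sc.npy")
x0,y0,k=215,165,13
c=cv2.resize(im[y0:y0+45,x0:x0+60],None,fx=k,fy=k,interpolation=cv2.INTER_CUBIC)
T=np.array([526.4,39.5,112.7]);zt=np.sin(np.radians(15))*sx-np.cos(np.radians(15))*np.array([0,0,1]);xt=np.cross(sy,zt)
for w,col in((0,(0,255,255)),(-6,(0,0,255))):
  for d in(-28,28):
    for e in (-11,0,11):
      q=((proj("scene",T+d*sy+w*zt+e*xt)-[x0,y0]+.5)*k-.5).astype(int);cv2.drawMarker(c,tuple(int(v) for v in q),col,0,14,1)
cv2.imwrite("pics/c.png",c)
E
```

```text
(no output)
```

View pics/c.png

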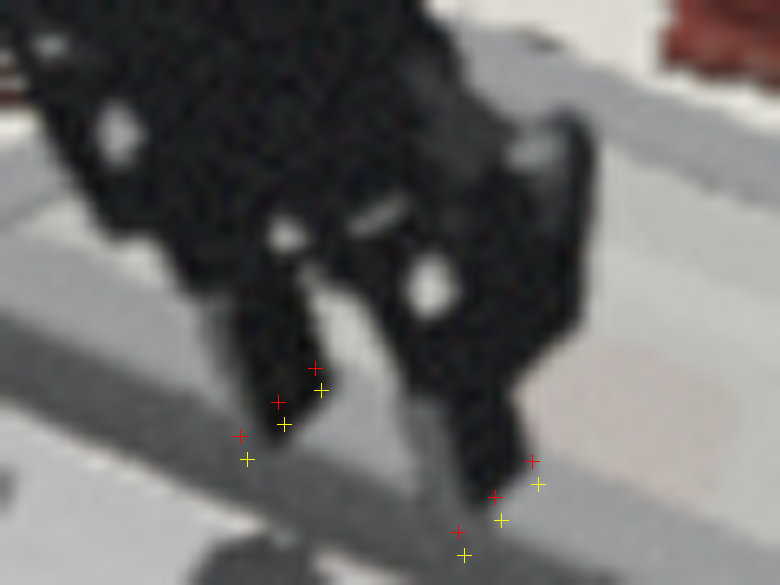

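```bash
python3 - <<'E'
from h import *
im=np.load("pics/sc.npy");s0=cv2.imread("pics/scene0.png")
x0,y0,k=225,180,20
c=im[y0:y0+28,x0:x0+38].astype(float);c=np.clip((c-10)*2,0,255).astype('uint8')
c=cv2.resize(c,None,fx=k,fy=k,interpolation=cv2.INTER_NEAREST)
cv2.imwrite("pics/d.png",c)
E
```

```text
(no output)
```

View pics/d.png

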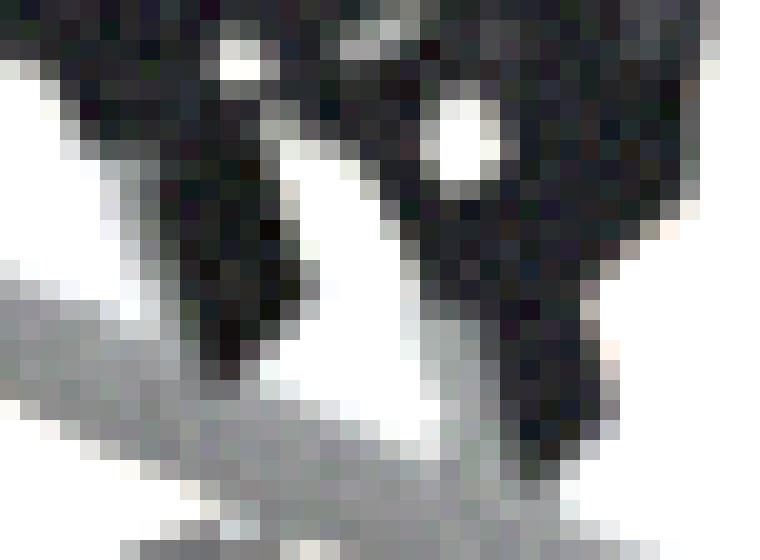

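Spacing measures about 50–54 mm, so I'll open slightly to 0.52. The midpoint is right. Now I'll press down under a force guard.

```bash
python3 - <<'E'
from h import *
from bench import bot
bot.grip(0.52,40)
bot.movel(at(7,92),max_speed=60)
def p(l=""):
    s=bot.get_state();print(l,round(s["t"],2),s["tcp_pos"].round(1) if hasattr(s["tcp_pos"],'round') else s["tcp_pos"],np.round(s["contact_force"],1),np.round(s["wrist_torque"],2));return s
p()
r=bot.movel(at(7,62),max_speed=20,threshold=14);p(r)
bot.dwell(0.6);p()
im=imaging.capture("scene");cv2.imwrite("pics/e.png",cv2.resize(im[120:260,170:350],None,fx=4.2,fy=4.2,interpolation=cv2.INTER_CUBIC))
t=imaging.capture("top");cv2.imwrite("pics/f.png",cv2.resize(t[130:265,140:320],None,fx=4.2,fy=4.2,interpolation=cv2.INTER_CUBIC))
E
```

```text
4.42 [525.4  39.6  91.5] [-0.5 -0.5  1.2] [ 0.09  0.23 -0.03]
True 5.33 [526.1  39.5  75.6] [-4.2  0.3 10.8] [-0.01  0.62  0.01]
 5.92 [526.1  39.6  75.7] [-3.   0.6  9.2] [-0.01  0.54 -0.05]
```

View pics/e.png

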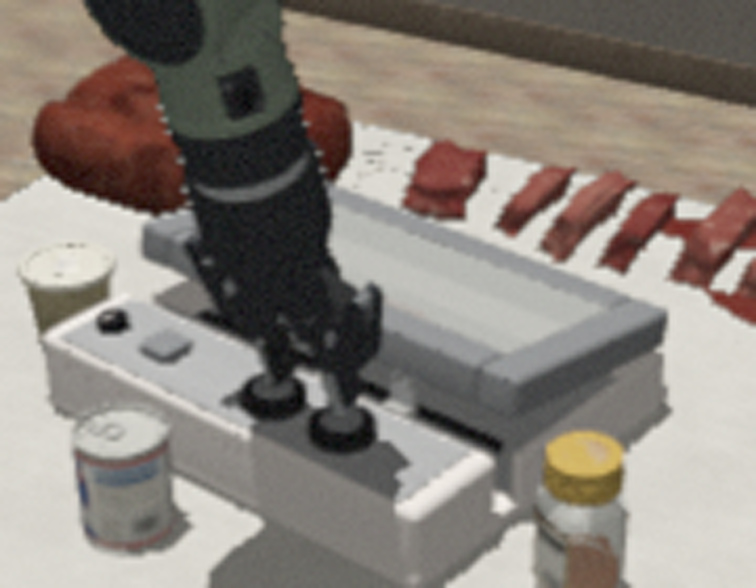

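View pics/f.png

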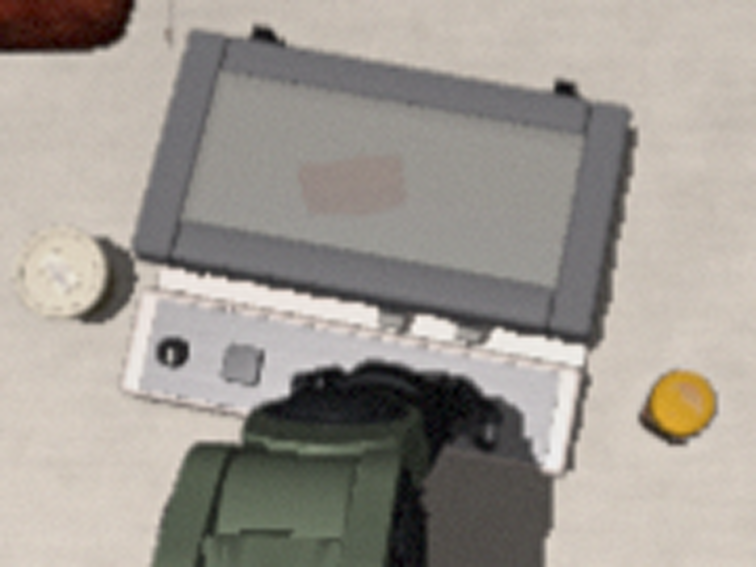

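Both buttons are down and the lid is already rising: its front edge sits well above the base and clear of the gripper. I'll keep holding and watch it until it stops.

```bash
python3 - <<'E'
from h import *
from bench import bot
prev=None
for i in range(9):
    bot.dwell(0.5);im=imaging.capture("top")
    s=bot.get_state();r=im[125:225,160:300].astype(int)
    print(round(s["t"],2),s["tcp_pos"][2].round(2),np.round(s["contact_force"],1),None if prev is None else int((abs(cv2.GaussianBlur(r.astype('uint8'),(0,0),1.5).astype(int)-prev).max(2)>12).sum()))
    prev=cv2.GaussianBlur(r.astype('uint8'),(0,0),1.5).astype(int)
im2=imaging.capture("scene");cv2.imwrite("pics/g.png",cv2.resize(im2[120:260,170:350],None,fx=4.2,fy=4.2,interpolation=cv2.INTER_CUBIC))
cv2.imwrite("pics/g2.png",cv2.resize(im[130:265,140:320],None,fx=4.2,fy=4.2,interpolation=cv2.INTER_CUBIC))
E
```

```text
6.58 75.67 [-3.5  0.1  9.9] None
7.12 75.69 [-4.1  0.6 10.1] 2195
7.67 75.69 [-3.7 -0.2  9.7] 2101
8.22 75.66 [-4.4  0.9  9.4] 7
8.78 75.67 [-3.8  0.2  9.4] 0
9.32 75.69 [-4.4  0.1  9.2] 0
9.88 75.69 [-3.9  0.5  9.7] 0
10.43 75.67 [-3.4 -0.3 10. ] 0
10.97 75.65 [-4.   0.5  8.9] 0
```

View pics/g.png

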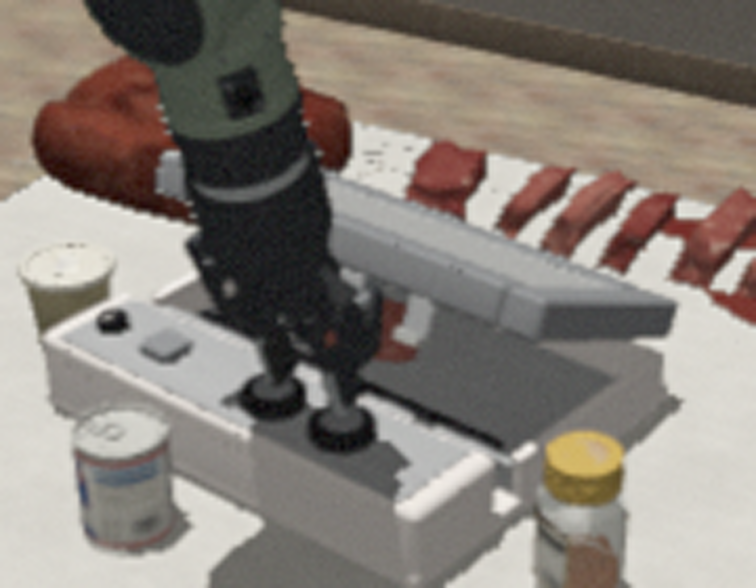

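View pics/g2.png

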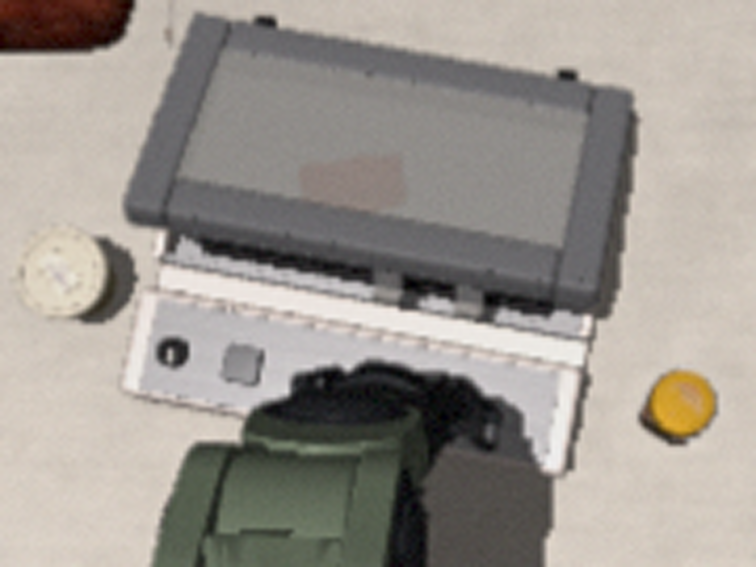

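The lid is fully up and motionless from t≈8.2 s, with a clear gap to the gripper. I'll retreat up along the tool axis, away from the lid.

```bash
python3 - <<'E'
from h import *
from bench import bot
bot.movel(at(5,90),max_speed=40)
bot.movel(at(-40,250),max_speed=150)
bot.move_ptp([300,150,330],A)
bot.dwell(0.5)
s=bot.get_state();print(s["t"],s["tcp_pos"],np.round(s["contact_force"],1))
im=imaging.capture("scene");cv2.imwrite("pics/i.png",im)
im=imaging.capture("top");cv2.imwrite("pics/j.png",cv2.resize(im[130:265,140:320],None,fx=4.2,fy=4.2,interpolation=cv2.INTER_CUBIC))
E
```

```text
14.2 [300.13590552 149.86596667 329.85070925] [ 0.3 -0.7 -0.2]
```

View pics/i.png

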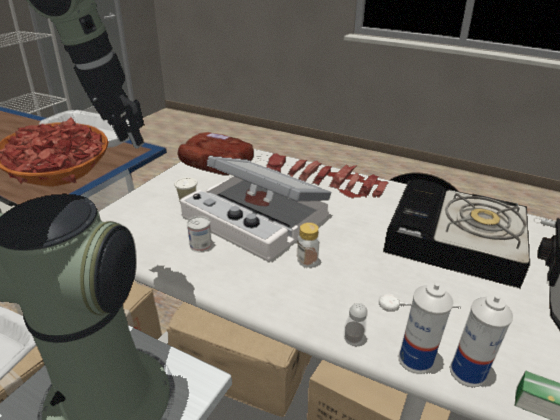

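View pics/j.png

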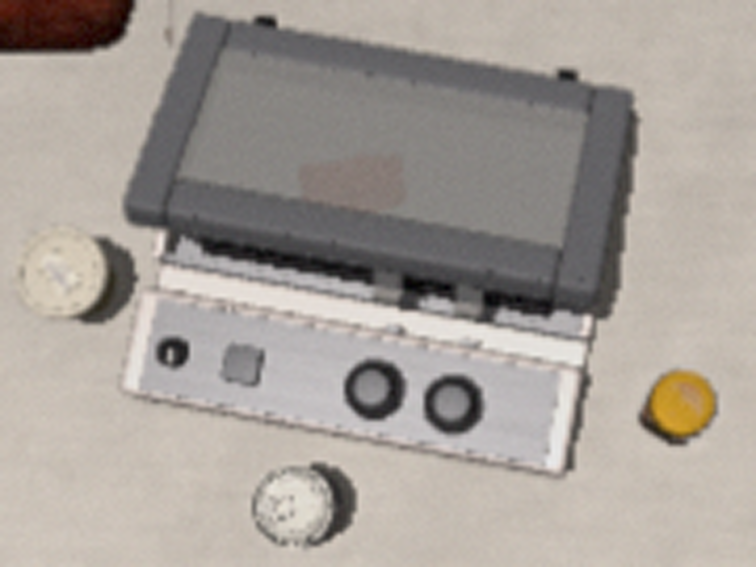

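The lid stays up, both buttons are back up, and the jar, tin, cup and key look unmoved. The arm is clear.

```bash
python3 -c "
from bench import bot
bot.sign_off()"
```

```text
the job is handed in; nothing more can be done
```

I pressed both release buttons together, one with each fingertip, and the lid rose fully. I held them down until after it had stopped, then let go, moved clear and handed the job in.

- **Press:** the gripper was tilted 15° away from the lid. The upward force settled at about 9–10 N (about 1 N of that is sensor offset), with the load balanced between the two fingers.
- **Lid:** it stopped rising at about 8.2 s, going by successive top pictures, and I held both buttons until about 11 s. I judged the full opening from the pictures and did not measure the angle.
- **After release (14.2 s):** the lid stayed up and both buttons were back up. The key, jar, cup and tin looked unmoved in the pictures, and the force on the tool was about 0 N. I did not check the thermometer separately, but the arm never went near it.
- **Disagreement:** a first rough reading of the button positions by eye in the scene view was about 3–7 mm off the top view. Projecting the top-view positions back into the scene view put them on both button tops to about 1 px, so I used those.

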